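# Seat a spray-out panel and clamp it with the wing knob beside the splash shield

## Robot

A 6-joint arm with a two-finger parallel gripper is mounted at the origin on the work surface. World frame = base frame: x ahead of the robot, y to its left, z up, the work surface at z = 0. Lengths are in m, angles in rad, forces in N, time in s.
With the tool pointing down it reaches from about 0.325 to 0.9 m from the base axis. Payload 6.1 kg.
Tool frame: the origin (TCP) lies midway between the tips of the shut fingers; the grasp point (between the pads) lies 19 mm behind it; x points along the fingers, y is the direction in which the jaws open and shut, and the axes are right-handed (so a half turn about x gives the same grasp; the last joint's range is limited). The gripper opens to 85 mm and grips with 20 to 120 N. Pads are 22 mm wide; open, the fingers measure 114 mm over their backs; the gripper's body (76 mm by 85 mm) begins 54 mm behind the grasp point. The pads swing forward as they close: fully open they stand 13 mm farther back than shut.
Start: joints at [1.04, 0.22, 1.526, -0, 1.395, -0.126], TCP at [0.246, 0.574, 0.231] pointing down, gripper open.
Joint ranges: [-2.98, 2.98], [-0.91, 2.08], [0.09, 2.57], [-1.24, 4.39], [0.2, 2.65], [-2.68, 2.68]. Speed limits (rad/s): [2.57, 2.57, 3.01, 3.14, 3.14, 3.14].

## Interface

Orientations are given as [roll, pitch, yaw] about the fixed x, y, z axes, in that order (R = Rz(yaw) Ry(pitch) Rx(roll)).
In Python, from plant import movep, move_l, set_joints, gripper_to, hold, inverse_kinematics, observe, get_image, get_calibration, Unreachable, job_done gives the robot as it stands. Calls block until the motion is done:
- movep(position, orientation): joint-space move of the TCP to a pose.
- move_l(position, feed=0.15, rotation=None, max_force=None): straight line of the TCP; rotation=None keeps the orientation; feed is the mean speed in m/s. With max_force (N) it stops when the force on the tool has changed by that much, and returns True; else False.
- set_joints(angles): joint-space move.
- gripper_to(opening, f_grip=None): finger opening in m; f_grip is the grip in N (None keeps the last); returns when the fingers have stopped.
- hold(seconds).
- inverse_kinematics(position, orientation): joint angles nearest the present ones, or None.
- observe(): the state.
- get_image(name): name is "scene" or "top"; returns (picture, depth): 480x640x3 uint8, red, green, blue; 480x640 float32, m along the optical axis (not along the pixel's ray), 0 where there is no reading.
- get_calibration(name): a dict with "intrinsics" (3x3 intrinsics, pixels), "dist_coeffs" ([k1, k2, p1, p2, k3] as OpenCV has them; the pictures are not rectified), "world_from_camera" (4x4, takes a point from camera to world coordinates). Camera axes: x right, y down, z forward; pixel columns grow to the right and rows downward; lengths in m; the calibration is good to about 2 mm. A picture is of the moment at which its call begins. get_calibration takes no time and is no camera call.
A pose or a line that the arm cannot do raises Unreachable and nothing moves.
- job_done(): hands the job in, once; it reports no verdict.
The state is a dict: "time_s": time; "q": joint angles; "joint_velocities": joint speeds; "joint_torque": joint torques, N m; "eef_pos": TCP position; "tcp_rot": TCP orientation; "ft_force": force on the tool from outside, world axes, zero at the start; "torque": the same for the moment, N m; "opening": finger opening in m.
Only numpy, scipy, OpenCV 4.12 (cv2) and the standard library are available. Lean on these libraries where they do the work, as an engineer would, in place of code of your own. Each camera call takes 0.05 s, during which the arm holds its last target.

## Task

Push the white test panel gently along the rails until it is fully home against the end stop, then turn the wing knob clockwise until you feel the rubber foot hold the panel firmly, without overtightening. Keep off the splash shield right beside the wings, leave the things around alone, and let go at the end.

Things in the scene. Friction and masses are not known exactly. Their poses are not given: they have to be found in the camera images.
- holder: fixed aluminium holder: flat bed, two rails. Origin: table plane, middle line. x runs along the rails from the open mouth (roughly towards the robot) to the end stop; z up. Bed 200 mm long (x -135 to +65), 110 wide, top 20 mm above the table; rails 12 wide, 12 high above the bed, inner faces 36.5 mm either side of the middle line, x -115 to +60.
- end_stop: fixed steel block that ends the track, between the rails at the far end of the bed. Origin: table plane, middle line; the face that the panel comes up against is this body's plane x = 0 (holder x = +50). Face 73 mm wide, 20 to 34 mm above the table.
- test_panel: loose plain white plastic panel, 130 mm long (x), 70 wide, 5 thick, about 0.3 kg, on the bed between the rails (1.5 mm play each side), drawn out 25 to 45 mm. Origin: centre of its underside. At its mouth end an upright grip bar, 8 mm thick (x -65 to -57), 60 wide, 31 high above the underside. Far edge at x = +65, touching the end stop when home. Slides with 1 to 4 N.
- shield: fixed thin stainless splash shield, upright across the far end of the holder, 130 mm wide, 3 thick, top edge 92 mm above the table. Origin: table plane, middle of its near face, which is its plane x = 0 (holder x = +64), 36 mm beyond the knob's axis.
- clamp: fixed dark steel post and arm over the track, with the wing knob and the rubber foot that it carries. Post 26 x 20 mm, 58 high, outside the rail on the holder's +y side; arm 26 wide, 14 thick, top 58 mm above the table, ending over the middle of the track. Origin: table plane, straight below the knob's axis (holder x = +28, y = 0).
- foot_spot (a point): point on the bed (20 mm above the table) below the clamp's round rubber foot, 22 mm across. How far the foot is screwed in differs each time and is not measured: it starts 2.5 to 12 mm above the panel's height. It sinks 8 mm per radian of knob turn and is sprung, about 8 N per mm. 8 to 30 N on the panel is right: 0.13 to 0.45 rad after first touch.
- knob_grip (a point): point on the wing knob's vertical axis at gripping height, 86 mm above the table. x along the wings, y across them. Aluminium wings: flat upright plate, 62 mm tip to tip, 9 thick, 71 to 97 mm above the table, on a boss 16 across; beside the boss 13 mm is free down to the arm. The tips pass 5 mm from the shield. Clockwise seen from above tightens.
- wing_knob: the wing knob itself; origin: table plane, on its axis, axes as knob_grip. It turns stiffly, 0.2 to 0.28 N m while the foot is free, and stays where it is left. From the start the foot touches after 0.3 to 1.5 rad; from then on the torque grows by 0.008 N m per newton of foot force, about 0.5 N m per radian.
- thinner_bottle: loose clear plastic bottle, 42 mm across, 95 high; a bystander. Origin: centre of its underside.
- paint_jar: loose small glass jar with paper label, 36 mm across, 42 high; a bystander. Origin: centre of its underside.
- mixing_cup: loose white plastic cup, 48 mm across, 32 high; a bystander. Origin: centre of its underside.
- primer_jar: loose glass jar with black cap, 48 mm across, 55 high; a bystander. Origin: centre of its underside.
- sanding_block: loose cork sanding block, 70 x 35 x 22 mm; a bystander. Origin: centre of its underside.
- brush: loose flat brush, 170 mm long; a bystander. Origin: centre of its underside.
Things that resemble listed ones, but are neither listed nor needed, are in the scene too. Leave any brown or red look-alike of the test_panel alone.

How it is judged:
On the way, in this order (a step that is already met when the one before it is completed fails the run):
1. the panel is fully home against the end stop (x of test_panel in the frame of end_stop above -0.067 m), for 0.2 s.
2. the foot presses firmly on the panel (x of test_panel in the frame of end_stop above -0.067 m and contact force between clamp and test_panel above 8 N), for 0.2 s.
At the end, for the whole second after the job is handed in: The panel's far edge is within 2 mm of the end stop, the panel lies flat (within 0.05 rad) and at rest, the clamp holds it with 8 to 30 N, and the knob is released (all of step 2 and angle between test_panel's own z axis and vertical below 0.05 rad and contact force between clamp and test_panel below 30 N and linear speed of test_panel below 0.01 m/s); the robot touches nothing.
It fails at once if the clamp presses on the panel with more than 40 N, even for a moment (overtightened) (contact force between clamp and test_panel above 40 N).
It fails at once if the panel is rammed against the end stop with more than 20 N (contact force between test_panel and end_stop above 20 N).
It fails at once if anything bears on the splash shield with more than 8 N (contact force between shield and anything else above 8 N).
It fails at once if a bystander is moved by more than 25 mm (distance of any of thinner_bottle, paint_jar, mixing_cup, primer_jar, sanding_block, brush from where it was at the start of the episode above 0.025 m).
It also fails if it takes over 72 s, if anything falls off the work surface, if the arm or the gripper's body presses on something with over 40 N, if the wrist force passes 120 N, or if a joint passes its speed limit or range.

## Working session

There is one attempt and no reset: what is moved stays moved. The work goes in short steps, each a Python script; the robot and the scene stay as the last script left them, time stands still between calls to the robot, and variables do not carry over. Pictures are saved under pics/ and viewed, and the job is handed in when it is done.

```bash
ls; mkdir -p pics
python3 - <<'E'
from plant import *
import cv2,numpy as np
for n in("scene","top"):
    p,d=get_image(n); cv2.imwrite(f"pics/{n}0.png",p[:,:,::-1]); np.save(f"{n}0.npy",d)
    c=get_calibration(n); print(n,np.round(c["intrinsics"],1).tolist(),c["dist_coeffs"],np.round(c["world_from_camera"],3).tolist())
s=observe();print(s)
E
```

```text
pics
scene [[460.6, 0.0, 312.6], [0.0, 460.6, 243.8], [0.0, 0.0, 1.0]] [0.03635747 0.         0.         0.         0.        ] [[-0.65, 0.632, -0.422, 1.004], [0.76, 0.542, -0.359, 0.394], [0.002, -0.554, -0.832, 0.993], [0.0, 0.0, 0.0, 1.0]]
top [[616.6, 0.0, 308.9], [0.0, 616.6, 240.6], [0.0, 0.0, 1.0]] [-0.2185474  0.         0.         0.         0.       ] [[-0.003, -0.999, 0.039, 0.47], [-1.0, 0.003, -0.001, 0.008], [0.001, -0.039, -0.999, 1.804], [0.0, 0.0, 0.0, 1.0]]
{'time_s': 0.1, 'q': array([ 1.03990950e+00,  2.21177473e-01,  1.52752537e+00,  2.73564742e-05,
        1.39471520e+00, -1.26081893e-01]), 'joint_velocities': array([ 0.00076672, -0.00106328, -0.0015697 , -0.00038208, -0.00125211,
       -0.00025708]), 'joint_torque': array([ 9.89312539e-04, -4.98239529e+01, -3.90546656e+01, -2.39144483e-04,
        5.73026933e-03, -4.84386317e-05]), 'eef_pos': array([0.24584687, 0.57400373, 0.23027476]), 'tcp_rot': array([-1.71162728,  1.56897074, -2.11643702]), 'ft_force': array([-0.15268444, -0.66141725, -0.04443883]), 'torque': array([ 0.03883248,  0.00212904, -0.05697109]), 'opening': 0.08518816847914419}
```

View pics/scene0.png

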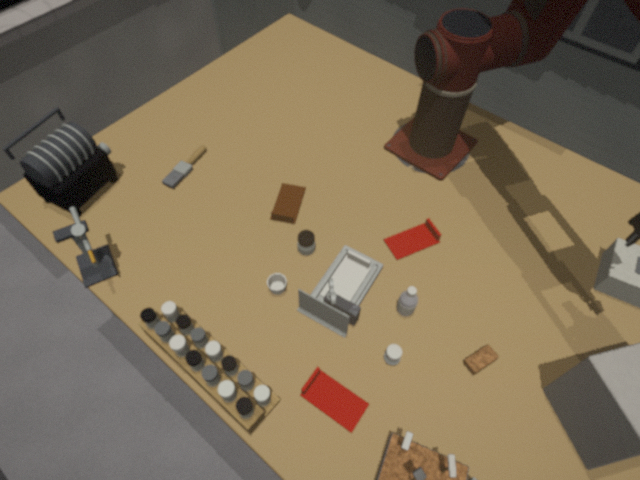

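View pics/top0.png

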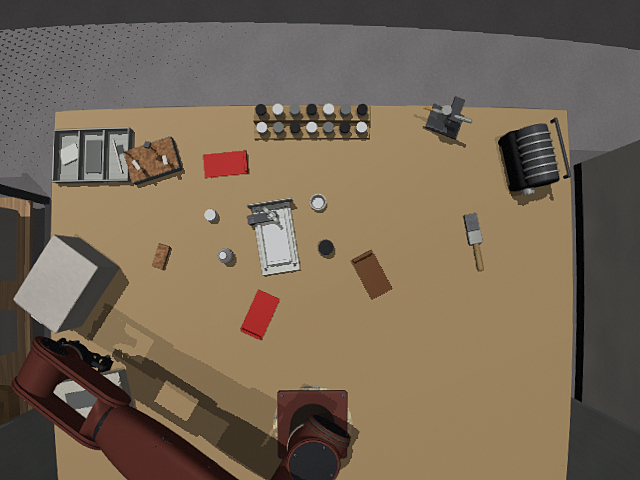

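The scene view shows the holder at about (343,290). In the top view it is at about (275,238), with its mouth towards the robot. I'll enlarge both.

Run:
```python
import cv2
p=cv2.imread("pics/top0.png");cv2.imwrite("pics/top0z.png",cv2.resize(p[190:285,225:345],None,fx=6,fy=6,interpolation=cv2.INTER_CUBIC))
p=cv2.imread("pics/scene0.png");cv2.imwrite("pics/scene0z.png",cv2.resize(p[235:345,280:400],None,fx=5,fy=5,interpolation=cv2.INTER_CUBIC))
```

```text
(no output)
```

View pics/top0z.png

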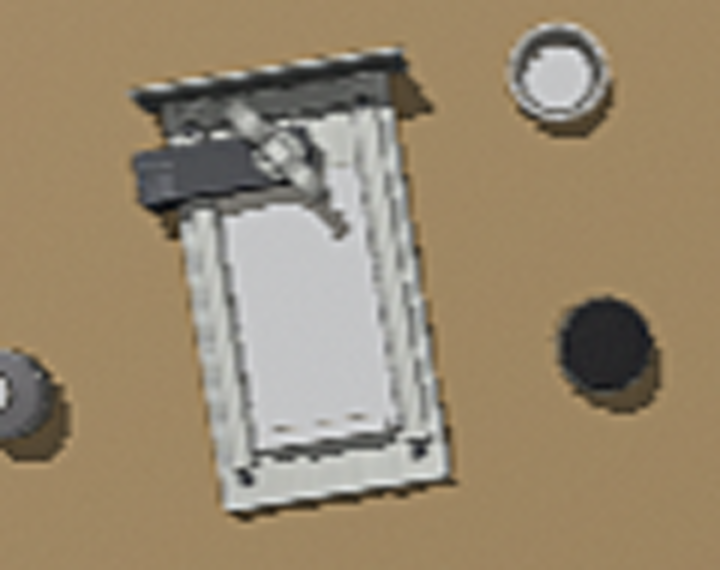

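View pics/scene0z.png

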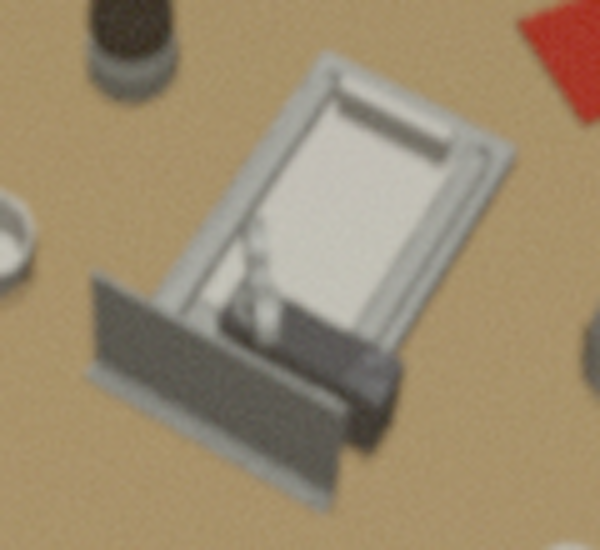

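```bash
cat > fit.py <<'E'
import cv2,numpy as np
from plant import get_calibration
C={n:get_calibration(n) for n in("scene","top")}
OFF={"top":(225,190,6),"scene":(280,235,5)}
def proj(n,P):
    c=C[n];T=np.linalg.inv(np.array(c["world_from_camera"]))
    r,_=cv2.Rodrigues(T[:3,:3]);return cv2.projectPoints(np.asarray(P,float).reshape(-1,1,3),r,T[:3,3],np.array(c["intrinsics"]),np.array(c["dist_coeffs"]))[0][:,0]
def H2W(h,P):
    x,y,a=h;P=np.atleast_2d(np.asarray(P,float));c,s=np.cos(a),np.sin(a)
    return np.c_[x+c*P[:,0]-s*P[:,1],y+s*P[:,0]+c*P[:,1],P[:,2]]
def z2p(n,z):
    ox,oy,f=OFF[n];return (np.asarray(z,float)+.5)/f-.5+[ox,oy]
def p2z(n,p):
    ox,oy,f=OFF[n];return (np.asarray(p)-[ox,oy]+.5)*f-.5
E
cat > a.py <<'E'
from fit import *
from scipy.optimize import least_squares
M=[("top",(-.135,.055,.02),(228,512)),("top",(-.135,-.055,.02),(452,480)),("top",(.0655,.065,.092),(135,93)),("top",(.0655,-.065,.092),(403,50)),
("scene",(-.135,.055,.02),(515,148)),("scene",(-.135,-.055,.02),(325,53)),("scene",(.0655,-.065,.092),(95,277)),("scene",(.0655,.065,.092),(348,405))]
def res(v,cams=("top","scene")):
    return np.concatenate([proj(n,H2W(v[:3],P))[0]-z2p(n,z) for n,P,z in M if n in cams])
for cams in (("top",),("scene",),("top","scene")):
    r=least_squares(lambda v:res(v,cams),[.5,.08,.14],loss="soft_l1");print(cams,r.x.round(4),r.fun.round(1))
h=r.x;np.save("h.npy",h)
def box(x0,x1,y0,y1,z):return [(x0,y0,z),(x1,y0,z),(x1,y1,z),(x0,y1,z)]
polys=[box(-.135,.065,-.055,.055,.02),box(.064,.067,-.065,.065,.092),box(-.115,.06,.0365,.0485,.032),box(-.115,.06,-.0485,-.0365,.032),box(.015,.041,-.013,.06,.058)]
for n in("top","scene"):
    ox,oy,f=OFF[n];im=cv2.imread(f"pics/{n}0z.png")
    for P in polys:
        cv2.polylines(im,[np.round(p2z(n,proj(n,H2W(h,P)))).astype(int)],True,(0,0,255),1)
    q=p2z(n,proj(n,H2W(h,[(.028,0,.086)])))[0];cv2.circle(im,tuple(np.round(q).astype(int)),4,(0,255,0),1)
    cv2.imwrite(f"pics/{n}_ov1.png",im)
E
python3 a.py
```

```text
('top',) [0.5819 0.1071 0.1484] [-0.1  0.2  0.1 -0.2 -0.7 -0.1  0.7  0. ]
('scene',) [0.5845 0.1128 0.1623] [ 0.6 -0.2 -0.4 -0.5 -0.7 -0.6  0.5  2.1]
('top', 'scene') [0.5823 0.1098 0.1565] [-0.7  0.2 -0.5 -0.5 -1.8  0.  -0.5 -0.3  0.4 -1.2 -0.5 -1.7 -1.1 -2.2
 -0.2  0.6]
```

View pics/top_ov1.png

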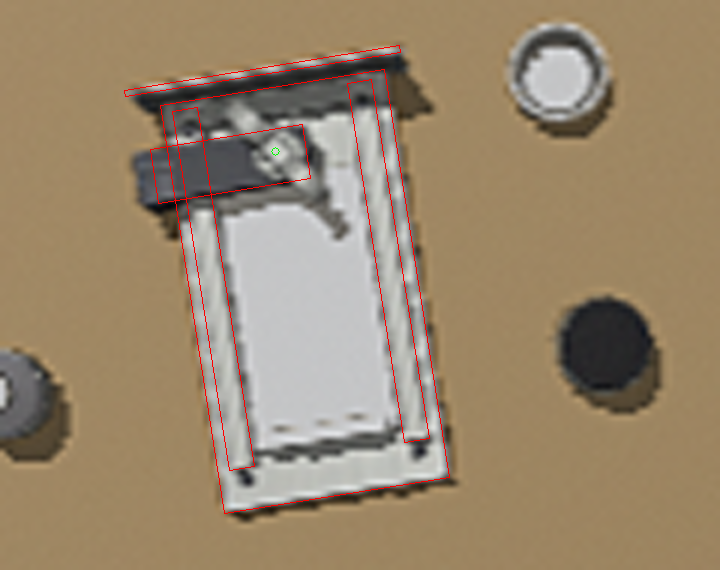

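View pics/scene_ov1.png

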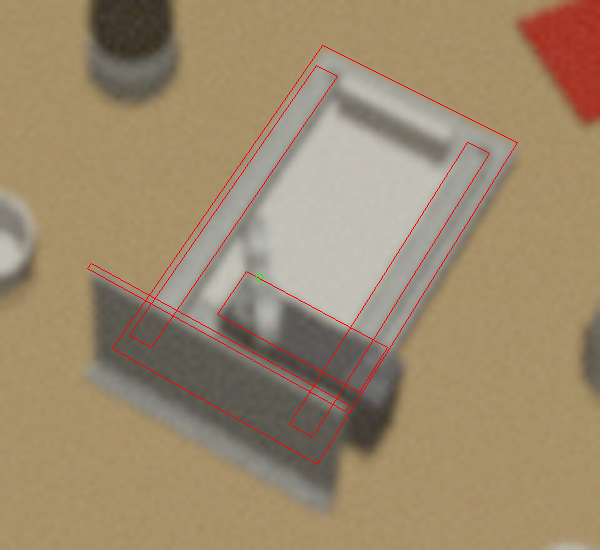

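```bash
cat > b.py <<'E'
from fit import *
for n in("top","scene"):
    d=np.load(f"{n}0.npy");c=C[n];K=np.array(c["intrinsics"]);T=np.array(c["world_from_camera"])
    v,u=np.mgrid[:480,:640]
    uv=cv2.undistortPoints(np.c_[u.ravel(),v.ravel()].astype(np.float32).reshape(-1,1,2),K,np.array(c["dist_coeffs"]))[:,0]
    P=np.c_[uv,np.ones(len(uv))]*d.reshape(-1,1);W=(P@T[:3,:3].T+T[:3,3]).reshape(480,640,3);np.save(f"W_{n}.npy",W)
    X=W[...,0];Y=W[...,1];Z=W[...,2];near=(abs(X-.55)<.3)&(abs(Y-.1)<.3)&(d>0)&(abs(Z)<.012)
    A=np.c_[X[near],Y[near],np.ones(near.sum())];s=np.linalg.lstsq(A,Z[near],rcond=None)[0];print(n,near.sum(),s.round(4),np.std(Z[near]-A@s).round(4), 'z mid',(s@[.58,.1,1]).round(4))
    hh=np.load("h.npy");cc,ss=np.cos(hh[2]),np.sin(hh[2]);dx=X-hh[0];dy=Y-hh[1];hx=cc*dx+ss*dy;hy=-ss*dx+cc*dy
    Zc=Z-(s[0]*X+s[1]*Y+s[2])
    # bed+rail mass: z>0.012 region; 
    m=(d>0)&(Zc>.078)&(abs(hx-.0655)<.03)&(abs(hy)<.08); print(' shield/knob top pts',m.sum(), 'hx',np.percentile(hx[m],[5,50,95]).round(4),'hy',np.percentile(hy[m],[2,50,98]).round(4),'z',np.percentile(Zc[m],[50,98]).round(4))
    m=(d>0)&(Zc>.012)&(Zc<.03)&(hx<-.02)&(hx>-.16)&(abs(hy)<.08);print(' bed hx min',np.percentile(hx[m],[0,1,5]).round(4))
    m=m&(hx<-.05)&(hx>-.11);print(' bed hy',hy[m].min().round(4),hy[m].max().round(4),np.percentile(hy[m],[1,99]).round(4))
    m=(d>0)&(Zc>.048)&(Zc<.064)&(hx>0)&(hx<.055)&(abs(hy)<.08);print(' arm n',m.sum(),'hx',np.percentile(hx[m],[2,50,98]).round(4),'hy',np.percentile(hy[m],[2,98]).round(4),'z',np.median(Zc[m]).round(4))
    m=(d>0)&(Zc>.085)&(hx<.06)&(hx>-.02)&(abs(hy)<.05);print(' knob',np.c_[hx,hy][0:0],m.sum(),hx[m].round(3),hy[m].round(3),Zc[m].round(3))
E
python3 b.py
python3 - <<'E'
import cv2
p=cv2.imread("pics/scene0.png");cv2.imwrite("pics/scene0k.png",cv2.resize(p[270:340,290:370],None,fx=10,fy=8.5,interpolation=cv2.INTER_CUBIC)[:595,:800])
E
```

```text
top 36862 [-0.0002 -0.0005  0.0006] 0.0045 z mid 0.0004
 shield/knob top pts 87 hx [0.0391 0.0649 0.0669] hy [-0.0595  0.007   0.0584] z [0.0917 0.0993]
 bed hx min [-0.1431 -0.134  -0.13  ]
 bed hy -0.0635 0.0562 [-0.0537  0.0547]
 arm n 208 hx [0.0151 0.0274 0.0408] hy [-0.0127  0.066 ] z 0.0572
 knob [] 57 [0.052 0.049 0.048 0.047 0.046 0.045 0.046 0.043 0.043 0.042 0.042 0.04
 0.04  0.039 0.039 0.036 0.037 0.036 0.035 0.034 0.034 0.034 0.03  0.03
 0.027 0.027 0.026 0.024 0.024 0.023 0.021 0.021 0.019 0.017 0.017 0.017
 0.016 0.016 0.014 0.013 0.013 0.013 0.012 0.011 0.011 0.01  0.009 0.01
 0.009 0.008 0.007 0.007 0.007 0.005 0.005 0.004 0.002] [ 0.014  0.014  0.012  0.018  0.015  0.012  0.01   0.015  0.013  0.01
  0.007  0.013  0.011  0.007  0.005  0.01   0.008  0.005  0.002  0.008
  0.006  0.003  0.001 -0.002  0.001 -0.002 -0.005 -0.001 -0.004 -0.007
 -0.001 -0.004 -0.009 -0.003 -0.006 -0.009 -0.012 -0.014 -0.006 -0.009
 -0.011 -0.014 -0.017 -0.008 -0.01  -0.013 -0.016 -0.019 -0.01  -0.013
 -0.016 -0.018 -0.021 -0.013 -0.015 -0.018 -0.015] [0.093 0.095 0.095 0.092 0.097 0.103 0.
[... 2002 characters left out ...]
  0.016  0.019  0.021  0.022  0.021  0.023] [0.094 0.095 0.092 0.094 0.094 0.097 0.097 0.093 0.096 0.097 0.098 0.095
 0.097 0.096 0.098 0.096 0.096 0.098 0.096 0.096 0.094 0.097 0.098 0.096
 0.096 0.092 0.094 0.094 0.096 0.096 0.093 0.092 0.09  0.094 0.093 0.091
 0.09  0.087 0.091 0.088 0.09  0.087 0.088 0.086 0.089 0.087 0.088 0.09
 0.09  0.089 0.088 0.088 0.087 0.087 0.086 0.086 0.089 0.087 0.092 0.093
 0.089 0.093 0.095 0.095 0.095 0.088 0.098 0.096 0.098 0.097 0.086 0.095
 0.097 0.096 0.097 0.097 0.096 0.097 0.096 0.095 0.097 0.094 0.095 0.091
 0.094 0.095 0.094 0.093 0.095 0.093 0.095 0.096 0.091 0.089 0.094 0.093
 0.089 0.09  0.091 0.09  0.09  0.086 0.086 0.09  0.09  0.088 0.086 0.085]
```

View pics/scene0k.png

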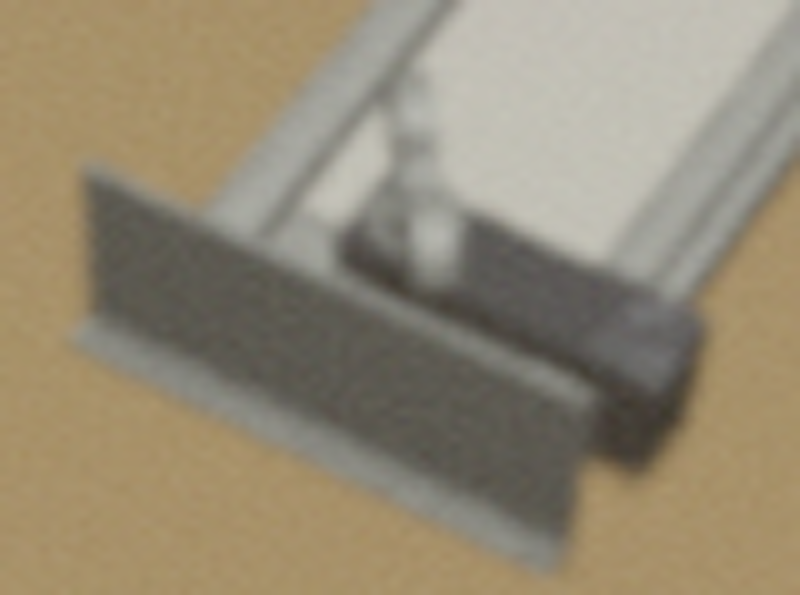

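```bash
cat > c.py <<'E'
from fit import *
h=np.load("h.npy");cc,ss=np.cos(h[2]),np.sin(h[2])
for n in("top","scene"):
    W=np.load(f"W_{n}.npy");d=np.load(f"{n}0.npy");dx=W[...,0]-h[0];dy=W[...,1]-h[1];Z=W[...,2];hx=cc*dx+ss*dy;hy=-ss*dx+cc*dy
    for zt in(.08,.086,.09):
        m=(d>0)&(Z>zt)&(hx<.053)&(hx>-.01)&(abs(hy)<.04)
        P=np.c_[hx[m],hy[m]];c=P.mean(0);u,s,v=np.linalg.svd(P-c);a=np.arctan2(v[0,1],v[0,0]);t=(P-c)@v[0];w=(P-c)@v[1]
        # closest pt on axis line to expected axis
        mid=c+v[0]*(t.min()+t.max())/2
        print(n,zt,m.sum(),c.round(4),mid.round(4),'ang',a.round(3),np.ptp(t).round(4),np.ptp(w).round(4))
    # line directions: bed side edges via depth mask
    m=(d>0)&(Z>.012)&(Z<.04)&(hx>-.1)&(hx<.0)&(abs(hy)<.075)
    L=[];R=[]
    for b in np.arange(-.1,0,.004):
        k=m&(hx>=b)&(hx<b+.004); L.append((b,hy[k].max()));R.append((b,hy[k].min()))
    print(n,'edge slopes',np.polyfit(*np.array(L).T,1).round(4),np.polyfit(*np.array(R).T,1).round(4))
    # grip bar
    m=(d>0)&(Z>.042)&(Z<.056)&(hx<-.06)&(hx>-.14)&(abs(hy)<.04);print('bar',m.sum(),np.percentile(hx[m],[3,50,97]).round(4),np.percentile(hy[m],[2,98]).round(4))
E
python3 c.py
```

```text
top 0.08 63 [ 0.0254 -0.0017] [ 0.0269 -0.0005] ang -2.497 0.0571 0.0081
top 0.086 56 [ 0.0249 -0.0022] [ 0.027  -0.0006] ang -2.5 0.0571 0.0081
top 0.09 41 [ 0.0261 -0.0011] [ 0.0269 -0.0005] ang -2.505 0.0571 0.008
top edge slopes [-0.0412  0.0515] [ 0.0219 -0.0525]
bar 54 [-0.1077 -0.1039 -0.1004] [-0.0273  0.0306]
scene 0.08 108 [0.0308 0.0021] [0.0304 0.0018] ang 0.658 0.0591 0.0094
scene 0.086 100 [0.0305 0.002 ] [0.0301 0.0017] ang 0.652 0.0586 0.0093
scene 0.09 78 [0.0302 0.002 ] [0.03   0.0019] ang 0.652 0.0586 0.0091
scene edge slopes [0.0028 0.0557] [-0.0066 -0.0523]
bar 114 [-0.1071 -0.1008 -0.0978] [-0.0271  0.0302]
```

```bash
cat > g.py <<'E'
from plant import *
from fit import *
h=np.load("h.npy")
def hw(x,y,z): return H2W(h,[(x,y,z)])[0]
YH=h[2]; K=hw(.0285,.0007,0); WA=h[2]+.65
def ori(yaw): return [0,np.pi/2,yaw]
E
python3 - <<'E'
from g import *
print('knob',K)
q=observe()['q'];print(q.round(2))
for z,x,y in((.2,-.135,YH),(.2,-.135,YH+np.pi),(.2,-.135,YH-np.pi)):
    j=inverse_kinematics(hw(x,0,z),ori(y));print(None if j is None else np.round(j,2))
for k in (0,np.pi,-np.pi):
  for a in (WA+.1,WA-1,WA-2.0):
    j=inverse_kinematics([K[0],K[1],.072],ori(a+k));print(k,a,None if j is None else np.round(j,2))
E
```

```text
knob [0.61035268 0.11491264 0.        ]
[ 1.04  0.22  1.53  0.    1.39 -0.13]
[ 0.02 -0.17  1.98  0.    1.33 -1.7 ]
[ 0.02 -0.17  1.98 -0.    1.33  1.44]
[ 0.02 -0.17  1.98 -0.    1.33  1.44]
0 0.9064850992994412 [ 0.06  0.37  1.66  0.    1.11 -2.42]
0 -0.19351490070055877 [ 0.06  0.37  1.66 -0.    1.11 -1.32]
0 -1.1935149007005588 [ 0.06  0.37  1.66 -0.    1.11 -0.32]
3.141592653589793 0.9064850992994412 [ 0.06  0.37  1.66 -0.    1.11  0.72]
3.141592653589793 -0.19351490070055877 [0.06 0.37 1.66 0.   1.11 1.82]
3.141592653589793 -1.1935149007005588 None
-3.141592653589793 0.9064850992994412 [ 0.06  0.37  1.66 -0.    1.11  0.72]
-3.141592653589793 -0.19351490070055877 [ 0.06  0.37  1.66 -0.    1.11  1.82]
-3.141592653589793 -1.1935149007005588 None
```

Run:
```python
from g import *
movep(hw(-.145,0,.15),ori(YH)); gripper_to(0.0,40)
move_l(hw(-.145,0,.030),feed=.08)
hold(.2)
s=observe();print(s['time_s'],s['eef_pos'],s['ft_force'],s['opening'])
r=move_l(hw(-.122,0,.030),feed=.03,max_force=6)
s=observe();print(r,s['time_s'],s['eef_pos'],s['ft_force'],s['opening'])
```

```text
4.6333 [0.43933563 0.08720205 0.0303202 ] [-0.40866033  0.46898143  0.64340367] -0.0003306514392493909
False 5.55 [0.46156006 0.09076594 0.02986406] [-0.09093822  0.14380911 -0.26723763] -2.170314959655832e-05
```

Run:
```python
from g import *
for x in (-.112,-.102,-.097,-.092,-.088,-.084,-.080,-.076):
    r=move_l(hw(x,0,.030),feed=.015,max_force=7)
    s=observe();p=s['eef_pos'];f=s['ft_force'];c,sn=np.cos(YH),np.sin(YH)
    print(x,r,round(s['time_s'],2),'hx',round(c*(p[0]-h[0])+sn*(p[1]-h[1]),4),'f',(c*f[0]+sn*f[1]).round(2),f.round(2))
    if r: break
p,_=get_image("top");cv2.imwrite("pics/top1.png",cv2.resize(p[190:285,225:345,::-1],None,fx=6,fy=6,interpolation=cv2.INTER_CUBIC))
p,_=get_image("scene");cv2.imwrite("pics/scene1.png",cv2.resize(p[235:345,280:400,::-1],None,fx=5,fy=5,interpolation=cv2.INTER_CUBIC))
```

```text
-0.112 True 6.05 hx -0.1164 f 0.0 [ 0.02 -0.07  0.52]
```

View pics/scene1.png

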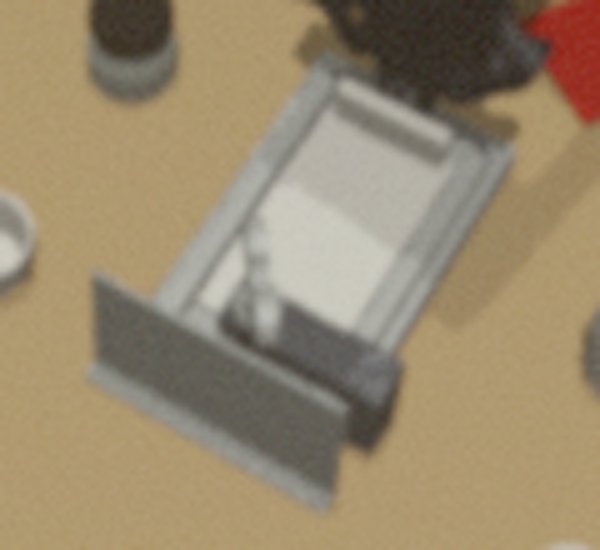

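The panel hasn't moved yet: the bar is still at (395,120) in the zoomed scene view. The stop was a brief contact spike, so I'll carry on slower.

Run:
```python
from g import *
c,sn=np.cos(YH),np.sin(YH)
x=-.1164
for i in range(40):
    x+= .005 if x<-.099 else .003
    r=move_l(hw(x,0,.030),feed=.012 if x<-.099 else .006,max_force=7)
    s=observe();p=s['eef_pos'];f=s['ft_force']; hx=c*(p[0]-h[0])+sn*(p[1]-h[1]); fx=c*f[0]+sn*f[1]
    print(round(x,4),r,round(s['time_s'],2),'hx',round(hx,4),'f',fx.round(2))
    if r and x>-.1:
        hold(.1);f=observe()['ft_force'];fx=c*f[0]+sn*f[1];print('held',fx)
        if i and abs(fx)>4.5 : break
    x=max(hx,x-.002) if r else x
    if x>-.078: break
p,_=get_image("top");cv2.imwrite("pics/top2.png",cv2.resize(p[190:285,225:345,::-1],None,fx=6,fy=6,interpolation=cv2.INTER_CUBIC))
p,_=get_image("scene");cv2.imwrite("pics/scene2.png",cv2.resize(p[235:345,280:400,::-1],None,fx=5,fy=5,interpolation=cv2.INTER_CUBIC))
```

```text
-0.1114 False 6.8 hx -0.1116 f -1.84
-0.1064 False 7.37 hx -0.1059 f -0.58
-0.1014 True 7.62 hx -0.1062 f 0.33
-0.0984 True 8.3 hx -0.1062 f 0.28
held 0.6139778335013258
-0.0954 False 10.47 hx -0.0954 f -1.17
-0.0924 False 11.12 hx -0.0921 f -0.99
-0.0894 True 11.62 hx -0.0906 f -0.39
held 0.21595700660828784
-0.0876 True 12.33 hx -0.0907 f -0.04
held -0.5701482723607333
-0.0866 True 13.02 hx -0.0908 f 0.66
held 0.9255328695583087
-0.0856 True 13.78 hx -0.091 f -0.7
held 0.33511035814573026
-0.0846 True 14.61 hx -0.0912 f 0.57
held -0.4764340122538081
-0.0836 True 15.5 hx -0.0914 f 0.44
held -0.0383755509543289
-0.0826 True 16.44 hx -0.0916 f -0.42
held -0.6670493983200254
-0.0816 True 17.44 hx -0.0919 f -0.35
held -0.09340493148671725
-0.0806 True 18.49 hx -0.0921 f 0.49
held 1.1541441864271533
-0.0796 True 19.58 hx -0.0924 f 0.5
held 0.3784293301750227
-0.0786 True 20.73 hx -0.0926 f -0.16
held -0.0890835516505781
-0.0776 True 21.92 hx -0.0929 f -0.17
held 0.31012292833418303
-0.0766 True 23.14 hx -0.0932 f 0.23
held 0.11119566654504806
-0.0756 True 24.43 hx -0.0934 f -0.59
held 0.006935650068071328
```

View pics/scene2.png

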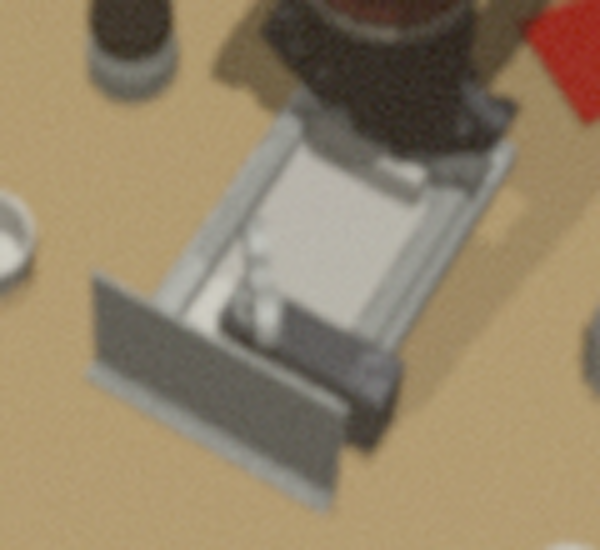

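Run:
```python
from g import *
c,sn=np.cos(YH),np.sin(YH)
move_l(hw(-.1,0,.03),feed=.08);move_l(hw(-.125,0,.15),feed=.2)
s=observe();print(s['time_s'])
import pickle
for n in("scene","top"):
    p,d=get_image(n);np.save(f"{n}3.npy",d);cv2.imwrite(f"pics/{n}3.png",p[:,:,::-1])
    C_=C[n];K_=np.array(C_["intrinsics"]);T=np.array(C_["world_from_camera"]);v,u=np.mgrid[:480,:640]
    uv=cv2.undistortPoints(np.c_[u.ravel(),v.ravel()].astype(np.float32).reshape(-1,1,2),K_,np.array(C_["dist_coeffs"]))[:,0]
    W=((np.c_[uv,np.ones(len(uv))]*d.reshape(-1,1))@T[:3,:3].T+T[:3,3]).reshape(480,640,3)
    dx=W[...,0]-h[0];dy=W[...,1]-h[1];Z=W[...,2];hx=c*dx+sn*dy;hy=-sn*dx+c*dy
    m=(d>0)&(Z>.042)&(Z<.056)&(hx<-.04)&(hx>-.14)&(abs(hy)<.04);print(n,'bar',m.sum(),np.percentile(hx[m],[3,50,97]).round(4),np.percentile(hy[m],[2,98]).round(4))
ox,oy,f=OFF["scene"];im=cv2.imread("pics/scene3.png")[235:345,280:400];cv2.imwrite("pics/scene3z.png",cv2.resize(im,None,fx=5,fy=5,interpolation=cv2.INTER_CUBIC))
```

```text
25.6667
scene bar 113 [-0.0781 -0.0726 -0.0698] [-0.0273  0.0304]Traceback (most recent call last):
  File "<stdin>", line 12, in <module>
    return _quantile_unchecked(
        a, q, axis, out, overwrite_input, method, keepdims, weights)
    return _ureduce(a,
                    func=_quantile_ureduce_func,
    ...<5 lines>...
                    overwrite_input=overwrite_input,
                    method=method)
    r = func(a, **kwargs)
    result = _quantile(arr,
                       quantiles=q,
    ...<2 lines>...
                       out=out,
                       weights=wgt)
    slices_having_nans = np.isnan(arr[-1, ...])
                                  ~~~^^^^^^^^^
IndexError: index -1 is out of bounds for axis 0 with size 0
```

The depth data puts the bar at home: scene-camera hx is -0.078..-0.070, and that camera reads about +2 mm on the known arm and knob. Next I'll grip the knob.

Run:
```python
from g import *
gripper_to(.032,60)
movep([K[0],K[1],.15],ori(WA))
move_l([K[0],K[1],.071],feed=.08,max_force=8)
hold(.1);s=observe();print(s['time_s'],s['eef_pos'],s['ft_force'],s['torque'],s['opening'],s['q'].round(3))
for n in("scene","top"):
    p,d=get_image(n);ox,oy,f=OFF[n];cv2.imwrite(f"pics/{n}4.png",cv2.resize(p[oy:oy+100,ox:ox+120,::-1],None,fx=5,fy=5,interpolation=cv2.INTER_CUBIC))
```

```text
28.0667 [0.61099662 0.11497197 0.07184953] [-1.4762752   0.78536635  0.1957995 ] [-0.00789634 -0.00822372  0.01965019] 0.03193834411614847 [ 0.059  0.368  1.661 -0.     1.111 -2.318]
```

View pics/scene4.png

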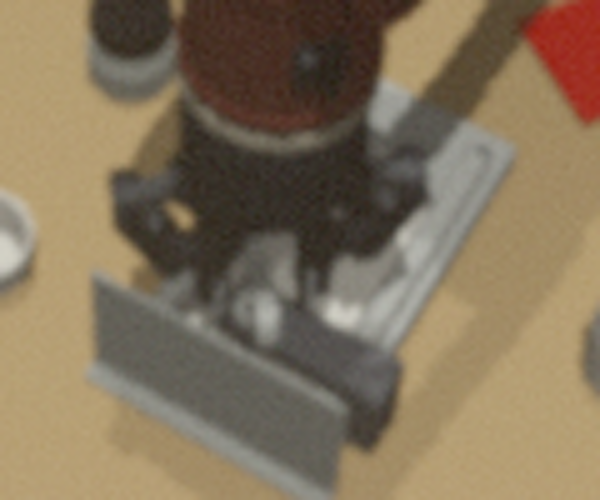

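The fingers, at (215,285) and (315,280), straddle the wing at (260,315), and nothing is touching. Closing now.

Run:
```python
from g import *
gripper_to(.0,40)
hold(.1);s=observe();print(s['time_s'],s['eef_pos'].round(4),s['ft_force'].round(2),s['torque'].round(3),s['opening'],s['q'].round(4))
q0=s['q'].copy();np.save("q0.npy",q0)
# small turn test
for k in range(1,3):
    q=q0.copy();q[5]+=.05*k;set_joints(q)
    t=[]
    for i in range(4): hold(.03);s=observe();t.append(s['torque'][2])
    print(round(s['time_s'],2),s['q'][5].round(4),np.round(t,3),s['ft_force'].round(1),s['torque'].round(3),s['joint_torque'][5].round(3))
```

```text
28.6667 [0.6111 0.1143 0.0727] [-1.98 -2.27  8.33] [-0.499  0.592 -0.256] 0.007819116726831016 [ 5.8600e-02  3.6750e-01  1.6601e+00 -8.0000e-04  1.1129e+00 -2.3177e+00]
29.05 -2.2685 [-0.119 -0.119 -0.076 -0.045] [-1.7 -1.3  3.8] [-0.544  0.469 -0.045] -0.081
29.43 -2.2195 [-0.067 -0.063 -0.04  -0.131] [-2.7 -1.7  4.9] [-0.577  0.465 -0.131] -0.078
```

```bash
cat > turn.py <<'E'
from g import *
import json,sys
def turn(qt,n=4):
    q=np.load("q0.npy");q[5]=qt;set_joints(q);t=[];j=[]
    for i in range(n): hold(.02);s=observe();t.append(s['torque'][2]);j.append(s['joint_torque'][5])
    m=np.mean(t)
    print(round(s['time_s'],2),'q6',s['q'][5].round(4),'tz',m.round(3),'sd',np.std(t).round(3),'j6',np.mean(j).round(3),s['ft_force'].round(1),round(s['opening'],4),flush=True)
    return s['q'][5],m,np.mean(j)
E
python3 - <<'E'
from turn import *
q=np.load("q0.npy")[5]+.1
for i in range(4):
    q+=.05;turn(q)
E
```

```text
29.75 q6 -2.1695 tz -0.056 sd 0.031 j6 -0.006 [-2.2 -2.9  5.3] 0.0083
30.07 q6 -2.1195 tz -0.029 sd 0.05 j6 -0.005 [-3.3 -1.7  5.3] 0.0082
30.38 q6 -2.0695 tz -0.044 sd 0.01 j6 -0.005 [-2.5 -1.9  4.5] 0.0081
30.7 q6 -2.0195 tz -0.041 sd 0.024 j6 -0.005 [-2.6 -2.2  5.3] 0.008
```

Run:
```python
from g import *
ims=[]
for n in("scene","top"):
    p,d=get_image(n);ox,oy,f=OFF[n];ims.append(cv2.resize(p[oy+20:oy+90,ox+10:ox+90,::-1],None,fx=5,fy=5,interpolation=cv2.INTER_CUBIC))
cv2.imwrite("pics/both5.png",np.hstack(ims))
```

```text
(no output)
```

View pics/both5.png

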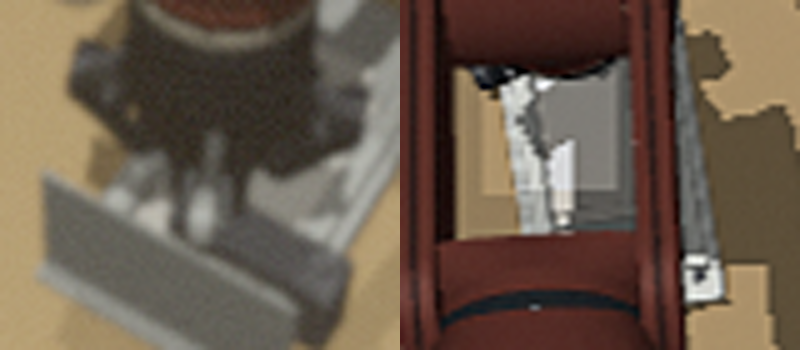

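At rest the wrist torque decays to about zero, so the knob creeps to relieve it. It has to be read at the moment the motion ends, so I'll test immediate readings.

Run:
```python
from g import *
q=np.load("q0.npy");q[5]=np.load("q0.npy")[5]+.3
def rd(): 
    s=observe();return round(s['time_s'],3),s['q'][5].round(4),s['joint_velocities'][5].round(3),s['torque'][2].round(3),s['joint_torque'][5].round(4),round(s['opening'],5)
print(rd())
for d in (.02,.02,.05):
    q[5]+=d;set_joints(q);print(rd())
    for i in range(3):hold(.01);print('  ',rd())
```

```text
(30.8, np.float64(-2.0196), np.float64(0.001), np.float64(-0.009), np.float64(-0.0328), 0.00823)
(31.05, np.float64(-1.9997), np.float64(-0.003), np.float64(0.122), np.float64(0.1841), 0.00801)
   (31.058, np.float64(-1.9998), np.float64(0.0), np.float64(0.176), np.float64(0.1742), 0.008)
   (31.067, np.float64(-1.9998), np.float64(-0.002), np.float64(0.122), np.float64(0.1663), 0.00829)
   (31.075, np.float64(-1.9999), np.float64(-0.001), np.float64(0.125), np.float64(0.1603), 0.00778)
(31.325, np.float64(-1.9798), np.float64(-0.001), np.float64(0.138), np.float64(0.1809), 0.00775)
   (31.333, np.float64(-1.9798), np.float64(-0.002), np.float64(0.088), np.float64(0.1712), 0.0076)
   (31.342, np.float64(-1.9798), np.float64(-0.003), np.float64(0.153), np.float64(0.1635), 0.00767)
   (31.35, np.float64(-1.9798), np.float64(0.001), np.float64(0.139), np.float64(0.1576), 0.00799)
(31.6, np.float64(-1.9294), np.float64(-0.007), np.float64(-0.029), np.float64(0.0704), 0.00815)
   (31.608, np.float64(-1.9294), np.float64(-0.005), np.float64(0.037), np.float64(0.0457), 0.00764)
   (31.617, np.float64(-1.9295), np.float64(-0.004), np.float64(-0.016), np.float64(0.0266), 0.0078)
   (31.625, np.float64(-1.9295), np.float64(-0.003), np.float64(-0.029), np.float64(0.0118), 0.00794)
```

joint_torque[5] is clean right after small steps, at about 0.18 N m. I'll turn in 0.025 rad steps and watch for the torque kink.

```bash
cat > step.py <<'E'
from g import *
import json,os
def run(qend,stop,d=.025):
    L=json.load(open("log.json")) if os.path.exists("log.json") else []
    q=np.load("q0.npy");q[5]=observe()['q'][5]
    if L: q[5]=L[-1][0]
    new=[]
    while q[5]+d<qend+1e-6:
        q[5]+=d;set_joints(q);s=observe();L.append([float(q[5]),float(s['joint_torque'][5]),float(s['torque'][2])]);new.append(L[-1])
        json.dump(L,open("log.json","w"))
        base=np.median([l[1] for l in L[2:14]]) if len(L)>5 else 9
        if min(l[1] for l in L[-2:])>base+stop and len(L)>6: break
    print(round(s['time_s'],2),s['opening'],s['ft_force'].round(1))
    for l in new: print(np.round(l,3).tolist())
E
python3 -c "
from step import *
run(-1.5,.05)"
```

```text
35.88 0.007406766647902227 [-2.1 -2.   5.1]
[-1.905, 0.175, 0.072]
[-1.88, 0.168, 0.122]
[-1.855, 0.169, 0.141]
[-1.83, 0.168, 0.114]
[-1.805, 0.169, 0.113]
[-1.78, 0.169, 0.107]
[-1.755, 0.169, 0.135]
[-1.73, 0.169, 0.148]
[-1.705, 0.168, 0.12]
[-1.68, 0.168, 0.181]
[-1.655, 0.168, 0.059]
[-1.63, 0.168, 0.12]
[-1.605, 0.168, 0.089]
[-1.58, 0.168, 0.097]
[-1.555, 0.168, 0.13]
[-1.53, 0.168, 0.08]
[-1.505, 0.168, 0.178]
```

Run:
```python
from step import *
p,d=get_image("scene");cv2.imwrite("pics/scene6.png",cv2.resize(p[255:325,290:370,::-1],None,fx=7,fy=7,interpolation=cv2.INTER_CUBIC))
run(-.9,.03)
```

```text
39.67 0.007869180965179492 [-2.9 -1.6  5.9]
[-1.48, 0.168, 0.132]
[-1.455, 0.168, 0.089]
[-1.43, 0.168, 0.169]
[-1.405, 0.168, 0.123]
[-1.38, 0.168, 0.097]
[-1.355, 0.168, 0.079]
[-1.33, 0.168, 0.122]
[-1.305, 0.168, 0.14]
[-1.28, 0.168, 0.181]
[-1.255, 0.168, 0.132]
[-1.23, 0.168, 0.127]
[-1.205, 0.168, 0.104]
[-1.18, 0.176, 0.083]
[-1.155, 0.234, 0.19]
[-1.13, 0.314, 0.274]
```

View pics/scene6.png

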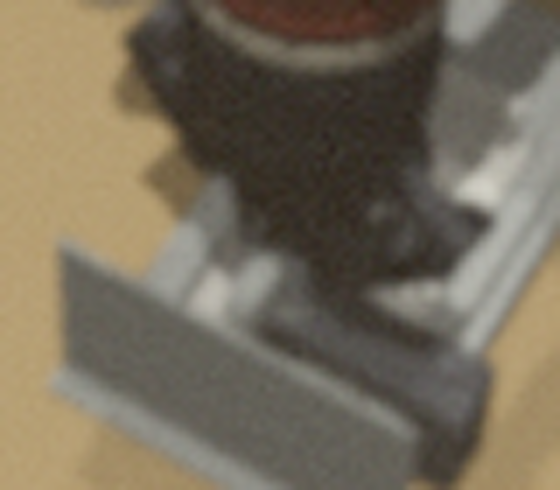

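Run:
```python
from step import *
F=[]
for i in range(10):
    s=observe();F.append(np.r_[s['ft_force'],s['torque'],s['joint_torque'][5],s['q'][5]]);hold(.01)
F=np.array(F);print(s['time_s'],F.mean(0).round(3));print(F[:,6].round(3),F[:,5].round(3));print((s['q']-np.load('q0.npy')).round(4),s['eef_pos'])
ims=[]
p,d=get_image("scene");np.save("scene7d.npy",d);cv2.imwrite("pics/scene7.png",cv2.resize(p[240:330,285:385,::-1],None,fx=6,fy=6,interpolation=cv2.INTER_CUBIC))
```

```text
39.75 [-2.386 -0.918  5.52  -0.278  0.699  0.261  0.282 -1.132]
[0.314 0.302 0.292 0.285 0.279 0.275 0.272 0.269 0.267 0.266] [0.274 0.201 0.245 0.297 0.296 0.228 0.282 0.248 0.261 0.274]
[ 2.0000e-04 -4.0000e-04 -1.0000e-04  2.0000e-04  9.0000e-04  1.1858e+00] [0.61088793 0.11452075 0.0730131 ]
```

View pics/scene7.png

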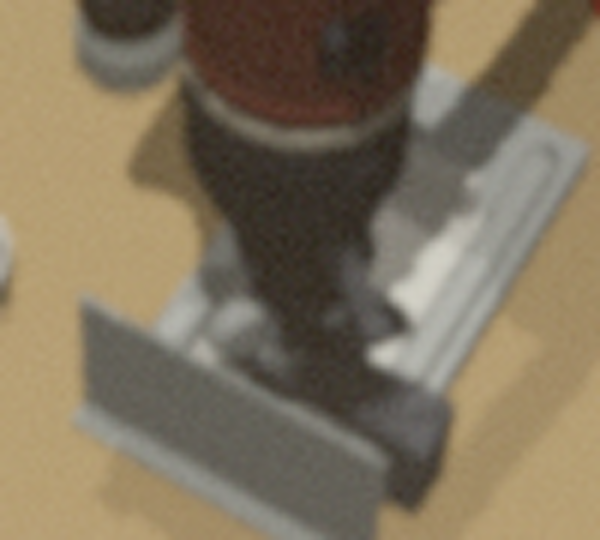

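The torque now holds at about 0.26 N m after each step, with no new lateral force, so this is the knob loading up and not a collision. I'll take two very small steps to check the slope.

Run:
```python
from step import *
q=np.load("q0.npy");x=-1.13
for i in range(2):
    x+=.01;q[5]=x;set_joints(q);a=observe()['joint_torque'][5];hold(.05);s=observe();print(round(s['time_s'],2),x,a.round(3),s['joint_torque'][5].round(3))
    if a>.36: break
```

```text
40.11 -1.1199999999999999 0.388 0.372
```

Run:
```python
from fit import *
h=np.load("h.npy")
for g in (.65,.35,0,-.16,-.3,-.44,-.54):
    P=[(.0285+.031*np.cos(g),.0007+.031*np.sin(g),z) for z in(.097,.071)]
    # scene offset ~ +2mm,+1.5mm apparent
    P=[(a+.0015,b+.001,c) for a,b,c in P]
    print(g,proj("scene",H2W(h,P)).round(1).tolist())
im=cv2.imread("pics/scene7.png");im6=cv2.imread("pics/scene6.png")
d=np.load("scene7d.npy");c=C["scene"];K_=np.array(c["intrinsics"]);T=np.array(c["world_from_camera"]);v,u=np.mgrid[:480,:640]
uv=cv2.undistortPoints(np.c_[u.ravel(),v.ravel()].astype(np.float32).reshape(-1,1,2),K_,np.array(c["dist_coeffs"]))[:,0]
W=((np.c_[uv,np.ones(len(uv))]*d.reshape(-1,1))@T[:3,:3].T+T[:3,3]).reshape(480,640,3)
cc,sn=np.cos(h[2]),np.sin(h[2]);dx=W[...,0]-h[0];dy=W[...,1]-h[1];Z=W[...,2];hx=cc*dx+sn*dy;hy=-sn*dx+cc*dy
m=(d>0)&(Z>.082)&(Z<.105)&(hx>.0)&(hx<.062)&(abs(hy)<.05)
for r in range(285,305):
    print(r,[(k,round(hx[r,k]*1e3),round(hy[r,k]*1e3),round(Z[r,k]*1e3)) for k in range(310,350) if m[r,k]][::2][:9])
```

```text
0.65 [[333.5, 301.3], [333.0, 306.6]]
0.35 [[329.2, 301.1], [328.8, 306.4]]
0 [[324.5, 299.4], [324.2, 304.8]]
-0.16 [[322.6, 298.2], [322.4, 303.6]]
-0.3 [[321.2, 296.9], [321.0, 302.3]]
-0.44 [[320.0, 295.5], [319.8, 300.9]]
-0.54 [[319.3, 294.4], [319.1, 299.8]]
285 []
286 [(326, 34, -11, 104)]
287 [(326, 35, -10, 101), (328, 32, -6, 100)]
288 [(325, 33, -14, 89), (327, 36, -7, 100)]
289 [(325, 34, -13, 87), (327, 35, -7, 95)]
290 [(323, 43, -13, 98), (325, 41, -9, 97), (327, 37, -6, 95)]
291 [(322, 46, -13, 97), (324, 45, -9, 98), (326, 42, -6, 97), (328, 38, -3, 95)]
292 [(321, 49, -15, 95), (323, 47, -10, 97), (325, 45, -7, 96), (327, 41, -4, 94), (329, 42, 1, 100)]
293 [(320, 52, -15, 95), (322, 50, -11, 96), (324, 49, -7, 98), (326, 44, -5, 93), (328, 42, -1, 93), (330, 43, 5, 100), (332, 42, 9, 102)]
294 [(319, 53, -17, 89), (321, 52, -12, 94), (323, 51, -8, 96), (325, 47, -5, 93), (327, 42, -3, 86), (329, 42, 2, 91), (331, 39, 5, 90)]
295 [(319, 53, -17, 87), (321, 54, -11, 93), (323, 51, -8, 91), (325, 48, -4, 90), (327, 43, -2, 85), (330, 43, 5, 91), (332, 42, 10, 95)]
296 [(319, 56, -15, 88), (321, 55, -11, 91), (323, 52, -7, 89), (325, 47, -5, 83), (329, 43, 3, 84), (332, 43, 10, 92)]
297 [(320, 56, -12, 86), (322, 53, -9, 85), (332, 43, 10, 86), (334, 40, 14, 85)]
298 [(320, 58, -11, 86), (333, 42, 13, 84)]
299 []
300 []
301 []
302 []
303 []
304 []
```

Run:
```python
from step import *
def r(): s=observe();return round(s['time_s'],2),s['joint_torque'][5].round(3),s['q'][5].round(4),s['torque'][2].round(2)
print(r());hold(.15);print(r());hold(.15);print(r())
q=np.load("q0.npy")
for x in(-1.13,-1.14,-1.15):
    q[5]=x;set_joints(q);a=r();hold(.08);print(x,a,r())
```

```text
(40.11, np.float64(0.372), np.float64(-1.1225), np.float64(0.35))
(40.26, np.float64(0.368), np.float64(-1.1225), np.float64(0.35))
(40.41, np.float64(0.368), np.float64(-1.1225), np.float64(0.32))
-1.13 (40.66, np.float64(0.001), np.float64(-1.132), np.float64(0.0)) (40.74, np.float64(0.022), np.float64(-1.132), np.float64(-0.0))
-1.14 (40.99, np.float64(-0.05), np.float64(-1.1419), np.float64(-0.0)) (41.08, np.float64(-0.031), np.float64(-1.1419), np.float64(-0.03))
-1.15 (41.33, np.float64(-0.079), np.float64(-1.1519), np.float64(-0.07)) (41.41, np.float64(-0.06), np.float64(-1.1519), np.float64(-0.05))
```

Run:
```python
from step import *
q=np.load("q0.npy");x=-1.15
while x<-1.1:
    x+=.006;q[5]=x;set_joints(q);s=observe();a=s['joint_torque'][5];hold(.02);s2=observe();b=s2['joint_torque'][5];print(round(s2['time_s'],2),round(x,3),s2['q'][5].round(4),a.round(3),b.round(3),s2['ft_force'].round(1),flush=True)
    if a>.43: break
```

```text
41.67 -1.144 -1.1462 0.158 0.153 [-2.2 -1.9  5.9]
41.94 -1.138 -1.1405 0.343 0.337 [-2.6 -2.   5.1]
42.21 -1.132 -1.1345 0.36 0.355 [-2.  -1.   4.8]
42.48 -1.126 -1.1285 0.378 0.373 [-3.1 -1.   4.6]
42.74 -1.12 -1.1226 0.396 0.391 [-3.2 -1.3  5.6]
43.01 -1.114 -1.1166 0.413 0.409 [-2.1 -0.8  5.2]
43.27 -1.108 -1.1106 0.431 0.426 [-2.  -1.   6.2]
```

Run:
```python
from step import *
F=[]
for i in range(6):
    s=observe();F.append(np.r_[s['ft_force'],s['torque'],s['joint_torque'][5],s['opening']*1e3]);hold(.01)
print(s['time_s'],np.mean(F,0).round(3),s['q'].round(4),s['joint_torque'].round(2))
W_={}
p,d=get_image("scene");np.save("scene8d.npy",d);cv2.imwrite("pics/scene8.png",cv2.resize(p[255:325,290:370,::-1],None,fx=8,fy=8,interpolation=cv2.INTER_CUBIC))
from scipy.spatial.transform import Rotation
def pts(d):
    c=C["scene"];K_=np.array(c["intrinsics"]);T=np.array(c["world_from_camera"]);v,u=np.mgrid[:480,:640]
    uv=cv2.undistortPoints(np.c_[u.ravel(),v.ravel()].astype(np.float32).reshape(-1,1,2),K_,np.array(c["dist_coeffs"]))[:,0]
    W=((np.c_[uv,np.ones(len(uv))]*d.reshape(-1,1))@T[:3,:3].T+T[:3,3]).reshape(480,640,3)
    cc,sn=np.cos(h[2]),np.sin(h[2]);dx=W[...,0]-h[0];dy=W[...,1]-h[1];return cc*dx+sn*dy,-sn*dx+cc*dy,W[...,2]
for dd in(np.load("scene7d.npy"),d):
    hx,hy,Z=pts(dd);m=(dd>0)&(Z>.09)&(Z<.102)&(hx>.043)&(hx<.06)&(hy<0)&(hy>-.03);c=[hx[m].mean(),hy[m].mean()];print(m.sum(),np.round(c,4),'ang',np.arctan2(c[1]-.0018,c[0]-.0303).round(3))
```

```text
43.3167 [-2.13  -1.297  5.544 -0.26   0.699  0.407  0.423  8.014] [ 5.8900e-02  3.6710e-01  1.6600e+00 -7.0000e-04  1.1138e+00 -1.1107e+00] [  0.05 -49.47 -33.68   0.54  -1.11   0.42]
34 [ 0.0491 -0.0095] ang -0.54
34 [ 0.0491 -0.0101] ang -0.566
```

View pics/scene8.png

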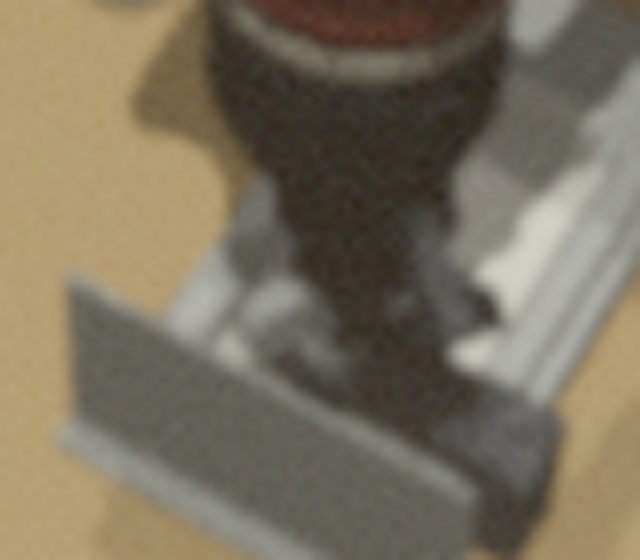

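Run:
```python
from fit import *
h=np.load("h.npy");d=np.load("scene8d.npy")
c=C["scene"];K_=np.array(c["intrinsics"]);T=np.array(c["world_from_camera"]);v,u=np.mgrid[:480,:640]
uv=cv2.undistortPoints(np.c_[u.ravel(),v.ravel()].astype(np.float32).reshape(-1,1,2),K_,np.array(c["dist_coeffs"]))[:,0]
W=((np.c_[uv,np.ones(len(uv))]*d.reshape(-1,1))@T[:3,:3].T+T[:3,3]).reshape(480,640,3)
cc,sn=np.cos(h[2]),np.sin(h[2]);dx=W[...,0]-h[0];dy=W[...,1]-h[1];hx=cc*dx+sn*dy-.0018;hy=-sn*dx+cc*dy-.001;Z=W[...,2]-.0005
for z0 in np.arange(.055,.18,.01):
    m=(d>0)&(Z>=z0)&(Z<z0+.01)&(hx>-.06)&(hx<.09)&(abs(hy)<.09)
    print(round(z0,3),m.sum(),'|',[(round(y,3),round(hx[m&(hy>=y)&(hy<y+.01)].max()*1e3) if (m&(hy>=y)&(hy<y+.01)).any() else None) for y in np.arange(-.04,.06,.01)])
```

```text
0.055 362 | [(np.float64(-0.04), 67), (np.float64(-0.03), 67), (np.float64(-0.02), 66), (np.float64(-0.01), 67), (np.float64(0.0), 67), (np.float64(0.01), 66), (np.float64(0.02), 67), (np.float64(0.03), 66), (np.float64(0.04), 69), (np.float64(0.05), 67)]
0.065 107 | [(np.float64(-0.04), 67), (np.float64(-0.03), 67), (np.float64(-0.02), 67), (np.float64(-0.01), 67), (np.float64(0.0), 67), (np.float64(0.01), 67), (np.float64(0.02), 67), (np.float64(0.03), 67), (np.float64(0.04), 67), (np.float64(0.05), 67)]
0.075 131 | [(np.float64(-0.04), 67), (np.float64(-0.03), 66), (np.float64(-0.02), 67), (np.float64(-0.01), 67), (np.float64(0.0), 66), (np.float64(0.01), 66), (np.float64(0.02), 67), (np.float64(0.03), 67), (np.float64(0.04), 67), (np.float64(0.05), 67)]
0.085 188 | [(np.float64(-0.04), 67), (np.float64(-0.03), 67), (np.float64(-0.02), 67), (np.float64(-0.01), 66), (np.float64(0.0), 67), (np.float64(0.01), 66), (np.float64(0.02), 68), (np.float64(0.03), 67), (np.float64(0.04), 67), (np.float64(0.05), 67)]
0.095 37 | [(np.float64(-0.04), None), (np.float64(-0.03), None), (np.float6
[... 1600 characters left out ...]
e), (np.float64(-0.01), None), (np.float64(0.0), 51), (np.float64(0.01), 48), (np.float64(0.02), 50), (np.float64(0.03), 65), (np.float64(0.04), 69), (np.float64(0.05), 63)]
0.165 112 | [(np.float64(-0.04), None), (np.float64(-0.03), None), (np.float64(-0.02), None), (np.float64(-0.01), 49), (np.float64(0.0), 53), (np.float64(0.01), 52), (np.float64(0.02), 54), (np.float64(0.03), 63), (np.float64(0.04), 68), (np.float64(0.05), 63)]
0.175 58 | [(np.float64(-0.04), None), (np.float64(-0.03), None), (np.float64(-0.02), None), (np.float64(-0.01), None), (np.float64(0.0), 54), (np.float64(0.01), 51), (np.float64(0.02), 56), (np.float64(0.03), 57), (np.float64(0.04), 53), (np.float64(0.05), None)]
```

Run:
```python
from step import *
q=np.load("q0.npy")
for x in(-1.118,-1.128,-1.138):
    q[5]=x;set_joints(q);s=observe();print(x,s['q'][5].round(4),s['joint_torque'][5].round(3))
gripper_to(.026,40);s=observe();print(s['time_s'],s['ft_force'].round(2),s['torque'].round(2),s['opening'],s['eef_pos'],s['tcp_rot'],s['joint_torque'][5])
```

```text
-1.118 -1.1201 0.065
-1.128 -1.13 -0.015
-1.138 -1.14 -0.045
44.4417 [1.24 0.87 0.56] [ 0.06 -0.06 -0.01] 0.026100425805778996 [0.61070129 0.11454077 0.07211138] [-0.34171379  1.57018378 -0.71477938] -0.012970996904186904
```

I have released with almost no residual torque. The torque law and the angle law disagree on clamp force (about 20 N against about 4 N). As a check, I'll pull very lightly on the grip bar from inside, because the panel's grip shows the clamping force.

Run:
```python
from g import *
p=observe()['eef_pos'];c,sn=np.cos(YH),np.sin(YH)
move_l([p[0],p[1],.125],feed=.15)
movep(hw(-.054,0,.125),ori(YH));gripper_to(0,40)
move_l(hw(-.054,0,.036),feed=.12,max_force=8)
hold(.1)
F=np.mean([ (hold(.01),observe()['ft_force'])[1] for i in range(4)],0);f0=c*F[0]+sn*F[1]
def hx():
    p=observe()['eef_pos'];return c*(p[0]-h[0])+sn*(p[1]-h[1])
print(observe()['time_s'],'start',hx().round(4),f0.round(2))
x=-.056
for i in range(12):
    r=move_l(hw(x,0,.036),feed=.008,max_force=9)
    F=np.mean([ (hold(.01),observe()['ft_force'])[1] for i in range(3)],0);f=c*F[0]+sn*F[1]-f0
    print(round(observe()['time_s'],2),round(x,4),r,'hx',hx().round(4),'f',f.round(2),flush=True)
    if r or f>6: break
    x-=.0015
```

```text
46.9167 start -0.053 -0.21
47.34 -0.056 False hx -0.056 f 0.03
47.7 -0.0575 False hx -0.0575 f 0.9
48.06 -0.059 False hx -0.0591 f 0.37
48.42 -0.0605 False hx -0.0597 f 4.22
48.77 -0.062 False hx -0.0598 f 10.74
```

Run:
```python
from g import *
c,sn=np.cos(YH),np.sin(YH)
def hx():
    p=observe()['eef_pos'];return c*(p[0]-h[0])+sn*(p[1]-h[1])
def ff():
    F=np.mean([ (hold(.01),observe()['ft_force'])[1] for i in range(4)],0);return (c*F[0]+sn*F[1]+.2).round(2)
print(hx().round(5),ff())
for x in(-.0625,-.063):
    move_l(hw(x,0,.036),feed=.006);print(x,hx().round(5),ff(),observe()['time_s'])
move_l(hw(-.055,0,.036),feed=.03);print(hx().round(4),ff())
move_l(hw(-.055,0,.125),feed=.2);print(observe()['time_s'])
```

```text
-0.05977 10.21
-0.0625 -0.05976 11.7 49.0917
-0.063 -0.05974 13.27 49.375
-0.0556 0.16
50.4167
```

The panel held 13.3 N with no slip, so the clamp is firm and the torque-based estimate of about 12–25 N is the believable one. I'll retreat, check once more, and hand in.

Run:
```python
from g import *
move_l(hw(-.13,0,.2),feed=.2)
p,d=get_image("scene");cv2.imwrite("pics/scene9.png",cv2.resize(p[235:345,280:400,::-1],None,fx=5,fy=5,interpolation=cv2.INTER_CUBIC))
c=C["scene"];K_=np.array(c["intrinsics"]);T=np.array(c["world_from_camera"]);v,u=np.mgrid[:480,:640]
uv=cv2.undistortPoints(np.c_[u.ravel(),v.ravel()].astype(np.float32).reshape(-1,1,2),K_,np.array(c["dist_coeffs"]))[:,0]
W=((np.c_[uv,np.ones(len(uv))]*d.reshape(-1,1))@T[:3,:3].T+T[:3,3]).reshape(480,640,3)
cc,sn=np.cos(h[2]),np.sin(h[2]);dx=W[...,0]-h[0];dy=W[...,1]-h[1];hx=cc*dx+sn*dy;hy=-sn*dx+cc*dy;Z=W[...,2]
m=(d>0)&(Z>.042)&(Z<.056)&(hx<-.04)&(hx>-.12)&(abs(hy)<.04);print('bar',m.sum(),np.percentile(hx[m],[3,50,97]).round(4))
m=(d>0)&(Z>.088)&(hx<.055)&(hx>-.01)&(abs(hy)<.04);P=np.c_[hx[m],hy[m]];vv=np.linalg.svd(P-P.mean(0))[2][0];print('wing',np.arctan(vv[1]/vv[0]).round(3),P.mean(0).round(4),observe()['time_s'])
```

```text
bar 116 [-0.0795 -0.0728 -0.0701]
wing -0.544 [0.0298 0.0015] 51.15
```

View pics/scene9.png

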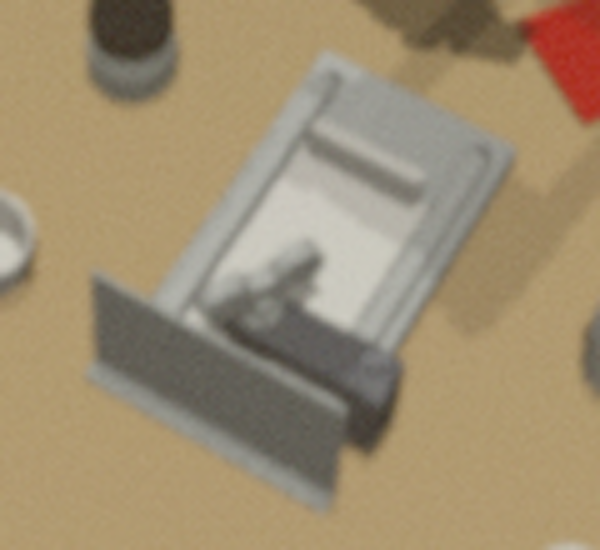

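The bar is unmoved at home (310–425, 130–190). The wings now lie across at about -0.54 rad and are clear of the shield. Handing in.

```bash
python3 -c "
from plant import *
job_done();print(observe()['time_s'])"
```

```text
the job is handed in; nothing more can be done
the job is handed in; nothing more can be done
```

I pushed the panel home against the end stop, turned the knob clockwise about 1.2 rad until the foot held it, then released it and backed clear. I handed in at about 51 s of the 72 s; no verdict is reported.

**Panel home:** The grip bar sits where it should for a home panel. The scene camera gives it within about 1 mm after allowing for that camera's roughly 2 mm offset. It was still there at the end.

**Clamp force, where my checks disagreed:** The foot first touched after about 1.13 rad.
- **Torque:** From first touch the torque rose at about 3 N m per rad, not the stated 0.5. It peaked at about 0.43 N m. I then eased back a little.
- **Estimated force:** The torque readings put the final force at about 12–25 N. The turning angle alone would suggest only about 4 N.
- **Pull test:** I pulled the grip bar outward with up to 13 N and it did not slip, which supports the torque figure. The force is still inferred, not measured.
- **Peak force:** At the peak the foot may briefly have reached about 30 N, and on one reading of the torque more than that. I could not rule out that it came near or past the 40 N limit.

**Pushing:** The pushing moves were set to stop at 7 N. After the panel was home I re-contacted it about a dozen times, which cost some time.

**Surroundings:** In the depth images the gripper was more than 20 mm from the splash shield, with no sign of contact. The arm was always well away from the bystanders, but I did not re-measure their positions.

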